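# Stow the spice tins through the bins' sprung flaps

## Robot

A 6-joint arm with a two-finger parallel gripper is mounted at the origin on the work surface. World frame = base frame: x ahead of the robot, y to its left, z up, the work surface at z = 0. Lengths are in mm, angles in rad, forces in N, time in s.
With the tool pointing down it reaches from about 375 to 900 mm from the base axis. Payload 3.1 kg.
Tool frame: the origin (TCP) lies midway between the tips of the shut fingers; the grasp point (between the pads) lies 19 mm behind it (ctrl.grasp_offset is the x of the grasp point in the tool frame, in mm); x points along the fingers, y is the direction in which the jaws open and shut, and the axes are right-handed (so a half turn about x gives the same grasp; the last joint's range is limited). The gripper opens to 85 mm and grips with 20 to 120 N. Pads are 22 mm wide; open, the fingers measure 114 mm over their backs; the gripper's body (76 mm by 85 mm) begins 54 mm behind the grasp point. The pads swing forward as they close: fully open they stand 13 mm farther back than shut.
Start: joints at [-1.3, 0.527, 1.433, -0, 1.181, -0.178], TCP at [271.196, -563.071, 231.31] pointing down, gripper open.
Joint ranges: [-3.08, 3.08], [-0.75, 2.2], [0.22, 2.44], [-1.43, 4.57], [0, 2.65], [-2.85, 2.85]. Speed limits (rad/s): [2.79, 2.79, 3.14, 3.14, 3.14, 3.14].

## Interface

Orientations are given as a unit quaternion [w, x, y, z].
In Python, from plant import state, vision, ctrl gives the robot as it stands.
- The arm moves only by the tool carry_out, never from a script. Its argument "steps" is a list of rows, each a list of 3 entries, a list of its own where there are three numbers: the shift along the world's x, y, z in m, then the turn about the world's z in degrees, then the finger opening in m, from 0 to 0.0854. A call has 1 to 5 rows; each row shifts and turns the commanded pose from where the row before left it; what a row does not reach is not made up. A row lasts 1/10 s, in which the tool goes at most 50 mm and 8.59 degrees, less where a joint would pass 70% of its speed; a pose out of reach is approached as far as the arm can. A call with a gripper value outside its range is refused whole. The fingers move at their own pace and stop on an object; "newtons" is the grip in N (left out, the last holds). Time passes only in rows, so rows that do not move let the fingers close. It gives the time, the measured TCP pose, the force and the opening at its end, in the units of the state.
- state(): the state, without advancing time (a new reading comes with each control period).
- vision.get_image(name): name is "side" or "top"; returns the picture (480x640x3 uint8, blue, green, red); there is no depth.
- vision.camera_model(name): a dict with "intrinsics" (3x3 intrinsics, pixels), "origin" and "rotation" of the camera in the world. Camera axes: x right, y down, z forward; pixel columns grow to the right and rows downward; lengths in mm; the calibration is good to about 2 mm. A picture is of the moment at which its call begins. camera_model takes no time and is no camera call.
- ctrl.sign_off(): hands the job in, once; it reports no verdict.
The state is a dict: "time_s": time; "qpos": joint angles; "joint_vel": joint speeds; "joint_efforts": joint torques, N m; "eef_pos": TCP position; "orientation": TCP orientation; "wrist_force": force on the tool from outside, world axes, zero at the start; "moment": the same for the moment, N m; "gripper_width": opening from 0.0 (shut) to 1.0 (fully open).
Only numpy, scipy, OpenCV 4.12 (cv2) and the standard library are available. Lean on these libraries where they do the work, as an engineer would, in place of code of your own. Each camera call takes 0.05 s, during which the arm holds its last target.

## Task

Put each spice tin away in the bin of its own colour: push it end first through the sprung flap until it lies wholly inside and the flap has closed behind it. Leave the bottle, canister, jar and bowl standing where they are.

Things in the scene. Friction and masses are not known exactly. Their poses are not given: they have to be found in the camera images.
- tin_red_center (a point): Upright steel spice tin with a red lid (the top 20 mm) and a red band: a plain rectangular block 40 mm thick (its x), 64 mm wide (its y), 120 mm tall (its z), about 0.25 kg. The point is its centre, 60 mm above its foot. It starts standing on the counter, at any yaw.
- mouth_red (a point): Centre of the red bin's mouth, in its sloping panel; axes as the bin's. The panel rises away from the robot at 35 deg to the horizontal; the way in, square to it, points along (0.574, 0, -0.819) in these axes. Mouth: 82 mm wide (y), 56 mm along the slope; the flat panel ends 50 mm down-slope and 55 mm up-slope. A slide runs straight in from the mouth's lower edge to the floor some 210 mm on.
- flap_red (a joint): Red 54 mm flap in the red bin's mouth, hinged at its upper edge, swings inward only: 0 shut, 1.5 rad open; a spring shuts it (1 to 2 N opens it). A tin in the mouth holds it at about 1.3 rad, and its edge, 50 mm inside, may pinch a released tin: push the tin on till its top is 55 mm or more below the panel; it then slides to the floor and the flap shuts.
- bin_red: Fixed steel bin, red square on its front, red flap: 220 mm deep (x), 104 wide (y), 4 mm walls; front wall 170 mm high, then the sloping panel with the mouth, then a flat clear top 230 mm high. Origin: centre of its underside; its front (-x) faces the robot. Place and yaw vary.
- tin_yellow_center (a point): Upright steel spice tin with a yellow lid (the top 20 mm) and a yellow band: a plain rectangular block 40 mm thick (its x), 64 mm wide (its y), 120 mm tall (its z), about 0.25 kg. The point is its centre, 60 mm above its foot. It starts standing on the counter, at any yaw.
- mouth_yellow (a point): Centre of the yellow bin's mouth, in its sloping panel; axes as the bin's. The panel rises away from the robot at 35 deg to the horizontal; the way in, square to it, points along (0.574, 0, -0.819) in these axes. Mouth: 82 mm wide (y), 56 mm along the slope; the flat panel ends 50 mm down-slope and 55 mm up-slope. A slide runs straight in from the mouth's lower edge to the floor some 210 mm on.
- flap_yellow (a joint): Yellow 54 mm flap in the yellow bin's mouth, hinged at its upper edge, swings inward only: 0 shut, 1.5 rad open; a spring shuts it (1 to 2 N opens it). A tin in the mouth holds it at about 1.3 rad, and its edge, 50 mm inside, may pinch a released tin: push the tin on till its top is 55 mm or more below the panel; it then slides to the floor and the flap shuts.
- bin_yellow: Fixed steel bin, yellow square on its front, yellow flap: 220 mm deep (x), 104 wide (y), 4 mm walls; front wall 170 mm high, then the sloping panel with the mouth, then a flat clear top 230 mm high. Origin: centre of its underside; its front (-x) faces the robot. Place and yaw vary.
- bottle: Bystander: green glass bottle, 60 mm across, 205 mm tall, origin at its underside. Leave alone.
- canister: Bystander: round steel canister, 82 mm across, 132 mm tall with its knob, origin at its underside. Leave alone.
- jar: Bystander: clear jar with orange lid, 72 mm across, 100 mm tall, origin at its underside. Leave alone.
- bowl: Bystander: small steel bowl, 100 mm across, 45 mm tall, origin at its underside. Leave alone.

How it is judged (in metres and radians):
At the end, for the whole second after the job is handed in: Each tin is inside the bin of its own colour (centre within the walls and under 125 mm above the bin's underside), at rest (under 0.03 m/s), and both flaps are shut (under 0.12 rad) (x of tin_red_center in the frame of bin_red between -0.106 and 0.106 m and y of tin_red_center in the frame of bin_red between -0.05 and 0.05 m and z of tin_red_center in the frame of bin_red between 0 and 0.125 m and value of joint each of flap_red, flap_yellow below 0.12 rad and linear speed of each of tin_red, tin_yellow below 0.03 m/s and x of tin_yellow_center in the frame of bin_yellow between -0.106 and 0.106 m and y of tin_yellow_center in the frame of bin_yellow between -0.05 and 0.05 m and z of tin_yellow_center in the frame of bin_yellow between 0 and 0.125 m); the robot touches nothing.
It fails at once if the bottle is shifted more than 30 mm or tipped more than 0.5 rad (distance of bottle from where it was at the start of the episode above 0.03 m or angle between bottle's own z axis and vertical above 0.5 rad).
It fails at once if the canister is shifted more than 30 mm or tipped more than 0.5 rad (distance of canister from where it was at the start of the episode above 0.03 m or angle between canister's own z axis and vertical above 0.5 rad).
It fails at once if the jar is shifted more than 30 mm or tipped more than 0.5 rad (distance of jar from where it was at the start of the episode above 0.03 m or angle between jar's own z axis and vertical above 0.5 rad).
It fails at once if the bowl is shifted more than 30 mm or tipped more than 0.5 rad (distance of bowl from where it was at the start of the episode above 0.03 m or angle between bowl's own z axis and vertical above 0.5 rad).
It also fails if it takes over 72 s, if anything falls off the work surface, if the arm or the gripper's body presses on something with over 40 N, if the wrist force passes 120 N, or if a joint passes its speed limit or range.

## Working session

There is one attempt and no reset: what is moved stays moved. The work goes in short steps, Python scripts to look and compute and a tool call to move; the robot and the scene stay as the last step left them, time stands still between calls to the robot, and variables do not carry over. Pictures are saved under pics/ and viewed, and the job is handed in when it is done.

Besides the shell and the picture viewer there is one more tool, called after "Request:" by a JSON object that holds its "op" and its "data". carry_out: Moves the arm, as the interface text tells. Its arguments: {"type":"object","properties":{"steps":{"type":"array"},"newtons":{"type":"number"}},"required":["steps"]}

```bash
ls; mkdir -p pics; python3 - <<'E'
from plant import state, vision, ctrl
import cv2
for n in("top","side"):
    im=vision.get_image(n); cv2.imwrite(f"pics/{n}0.png",im)
    m=vision.camera_model(n); print(n,m)
print(state()); print(ctrl.grasp_offset,dir(ctrl))
E
```

```text
pics
top {'intrinsics': array([[453.13486039,   0.        , 309.19872253],
       [  0.        , 453.13486039, 242.81114391],
       [  0.        ,   0.        ,   1.        ]]), 'origin': array([ 487.78517323,    5.45118727, 1165.20878941]), 'rotation': array([ 0.02942008, -0.69785899,  0.71523177, -0.02389157])}
side {'intrinsics': array([[573.00015494,   0.        , 316.52310695],
       [  0.        , 573.00015494, 232.40511395],
       [  0.        ,   0.        ,   1.        ]]), 'origin': array([ 31.09977871, 556.47209437, 892.23837961]), 'rotation': array([ 0.13918877, -0.35390164,  0.85433852, -0.35423976])}
{'time_s': 0.1, 'qpos': array([-1.30048489e+00,  5.28365883e-01,  1.43378360e+00, -1.93633055e-05,
        1.18139741e+00, -1.78435018e-01]), 'joint_vel': array([ 1.12839229e-04,  3.60824697e-05, -4.65947158e-03,  2.62871722e-04,
       -1.16170612e-03, -7.30139983e-04]), 'joint_efforts': array([-1.21362250e-04, -4.43304598e+01, -1.78586090e+01, -2.50733119e-04,
        3.85894353e-03, -1.41265201e-05]), 'eef_pos': array([ 271.03032424, -562.45754956,  230.43296781]), 'orientation': array([-0.15664052, -0.68934331, -0.15802034,  0.68941941]), 'wrist_force': array([-0.65202531,  0.05991042, -0.00953179]), 'moment': array([-0.02362112, -0.04860522, -0.01339562]), 'gripper_width': 1.0018040467656661}
-18.700000000000003 ['Unreachable', '__class__', '__delattr__', '__dict__', '__dir__', '__doc__', '__eq__', '__format__', '__ge__', '__getattribute__', '__getstate__', '__gt__', '__hash__', '__init__', '__init_subclass__', '__le__', '__lt__', '__module__', '__ne__', '__new__', '__reduce__', '__reduce_ex__', '__repr__', '__setattr__', '__sizeof__', '__str__', '__subclasshook__', '__weakref__', 'grasp_offset', 'sign_off']
```

View pics/top0.png

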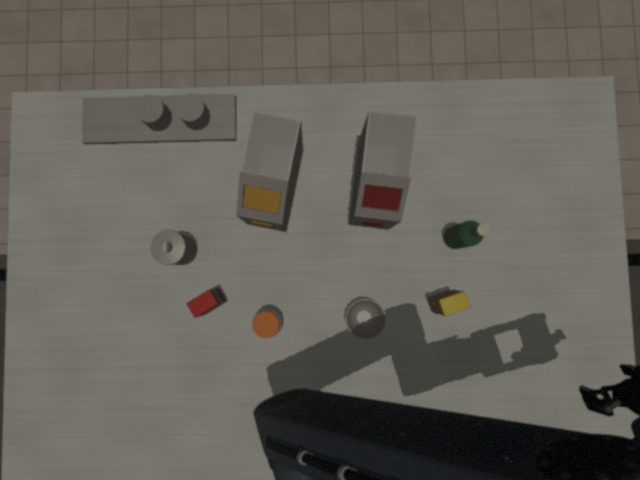

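View pics/side0.png

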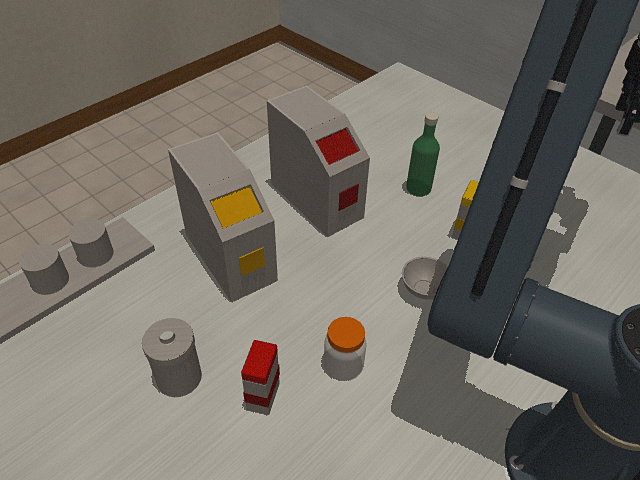

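The top view has the red tin at (205,302) and the yellow tin at (454,302). The yellow flap is at (262,199), the red flap at (382,197), the bowl at (365,318), the jar at (266,322), the canister at (168,247) and the bottle at (465,234). The side view shows the same layout. Next I'll measure positions.

```bash
cat > h.py <<'E'
import numpy as np, cv2
from scipy.spatial.transform import Rotation as R
from plant import state, vision, ctrl
def cam(n):
    m=vision.camera_model(n); q=m['rotation']
    return m['intrinsics'],np.array(m['origin']),R.from_quat([q[1],q[2],q[3],q[0]]).as_matrix()
def ray(n,p):
    K,o,r=cam(n); d=r@np.linalg.solve(K,[p[0],p[1],1]); return o,d/np.linalg.norm(d)
def onz(n,p,z):
    o,d=ray(n,p); return o+d*(z-o[2])/d[2]
def proj(n,P):
    K,o,r=cam(n); c=K@(r.T@(np.asarray(P,float)-o)); return c[:2]/c[2]
def tri(a,b):
    o1,d1=ray('top',a);o2,d2=ray('side',b)
    A=np.stack([d1,-d2],1); t=np.linalg.lstsq(A,o2-o1,rcond=None)[0]
    p,q=o1+d1*t[0],o2+d2*t[1]; return (p+q)/2,np.linalg.norm(p-q)
def mask(im,c):
    h=cv2.cvtColor(im,cv2.COLOR_BGR2HSV); 
    H,S,V=h[...,0],h[...,1],h[...,2]
    if c=='red': m=((H<5)|(H>172))&(S>150)&(V>60)
    else: m=(H>18)&(H<34)&(S>130)&(V>60)
    return (m*255).astype(np.uint8)
def blobs(im,c,amin=60):
    cs,_=cv2.findContours(mask(im,c),cv2.RETR_EXTERNAL,cv2.CHAIN_APPROX_NONE)
    out=[]
    for k in cs:
        a=cv2.contourArea(k)
        if a>amin:
            m=cv2.moments(k); out.append((a,(m['m10']/m['m00'],m['m01']/m['m00']),k))
    return sorted(out,key=lambda t:-t[0])
E
python3 - <<'E'
from h import *
for n in('top','side'):
    im=cv2.imread(f'pics/{n}0.png')
    for c in('red','yellow'):
        for a,ce,k in blobs(im,c): print(n,c,a,np.round(ce,1),np.round(cv2.boxPoints(cv2.minAreaRect(k)),0).tolist(), 'z120',np.round(onz(n,ce,120)))
for n in('top','side'):
    p=proj(n,state()['eef_pos']);print(p)
E
```

```text
top red 631.5 [381.4 197.2] [[363.0, 205.0], [365.0, 185.0], [400.0, 189.0], [398.0, 209.0]] z120 [ 669. -158.  120.]
top red 395.5 [202.4 303.2] [[187.0, 304.0], [210.0, 289.0], [218.0, 303.0], [195.0, 317.0]] z120 [434. 261. 120.]
top yellow 631.5 [261.2 198.6] [[241.0, 206.0], [245.0, 185.0], [281.0, 192.0], [277.0, 212.0]] z120 [673. 122. 120.]
top yellow 443.5 [453.2 302.8] [[437.0, 299.0], [463.0, 290.0], [469.0, 306.0], [443.0, 316.0]] z120 [ 421. -313.  120.]
side red 1035.5 [259.  361.9] [[239.0, 378.0], [253.0, 336.0], [279.0, 345.0], [265.0, 387.0]] z120 [426. 270. 120.]
side red 794.0 [336.8 146.1] [[316.0, 141.0], [347.0, 127.0], [358.0, 150.0], [327.0, 165.0]] z120 [ 721. -219.  120.]
side red 289.5 [348.2 196.6] [[332.0, 196.0], [357.0, 183.0], [365.0, 197.0], [339.0, 210.0]] z120 [ 589. -113.  120.]
side red 184.0 [257.1 399.5] [[243.0, 392.0], [273.0, 390.0], [274.0, 406.0], [244.0, 408.0]] z120 [380. 313. 120.]
side yellow 1209.0 [235.7 206.5] [[210.0, 200.0], [250.0, 184.0], [262.0, 212.0], [221.0, 229.0]] z120 [726.  68. 120.]
side yellow 440.0 [251.8 260.9] [[235.0, 258.0], [263.0, 246.0], [270.0, 264.0], [241.0, 275.0]] z120 [593. 140. 120.]
side yellow 221.0 [469.1 193.2] [[460.0, 203.0], [469.0, 178.0], [478.0, 182.0], [469.0, 207.0]] z120 [ 423. -297.  120.]
side yellow 72.5 [458.7 223.9] [[453.0, 228.0], [456.0, 218.0], [464.0, 220.0], [461.0, 230.0]] z120 [ 386. -207.  120.]
[597.99973213 378.12845441]
[618.27644781 126.43717614]
```

```bash
python3 - <<'E'
from h import *
im=cv2.imread('pics/top0.png')
def crop(x,y,w=50,s=5): return cv2.resize(im[y-w//2*1:y+w//2,x-w//2:x+w//2],None,fx=8,fy=8,interpolation=cv2.INTER_CUBIC)
a=np.hstack([crop(205,302),crop(454,302)])
cv2.imwrite('pics/z1.png',cv2.convertScaleAbs(a,alpha=1.6))
a=np.hstack([crop(265,198,90)[:,:,:],crop(382,196,90)]); a=cv2.resize(a,(800,400))
cv2.imwrite('pics/z2.png',cv2.convertScaleAbs(a,alpha=1.6))
E
```

```text
(no output)
```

View pics/z1.png

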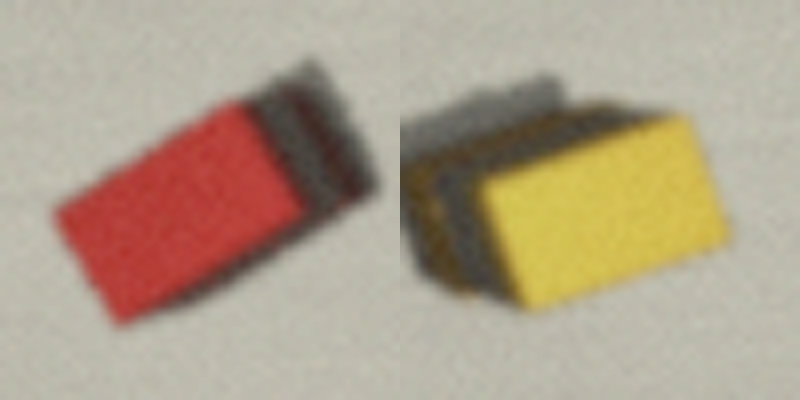

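View pics/z2.png

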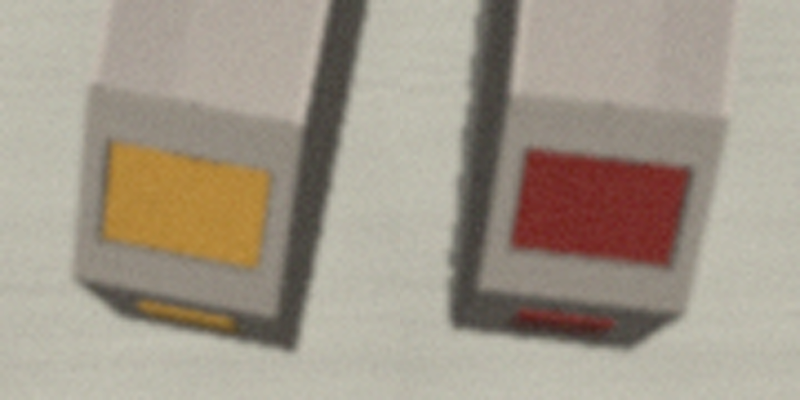

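```bash
python3 - <<'E'
from h import *
def px(pts,f,off): return (np.array(pts,float)+.5)/f-.5+np.array(off)
ctr=lambda P:P.mean(0)
for nm,pts,off in(('red',[(55,212),(240,100),(303,210),(120,325)],(180,277)),('yellow',[(85,183),(285,110),(328,240),(130,308)],(429,277))):
    p=px(pts,8,off); P=np.array([onz('top',q,120) for q in p])
    print('tin',nm,np.round(P.mean(0)),[round(np.linalg.norm(P[i]-P[(i+1)%4])) for i in range(4)])
    for i,j in((0,1),(3,2)): d=P[j]-P[i]; print('  width dir yaw',np.degrees(np.arctan2(d[1],d[0])))
    d=P[3]-P[0];d2=P[2]-P[1];print('  thick dir',np.degrees(np.arctan2(d[1],d[0])),np.degrees(np.arctan2(d2[1],d2[0])))
for nm,fl,pan,off in(('yellow',[(108,143),(272,170),(258,268),(103,240)],[(92,85),(302,125),(278,317),(76,277)],(220,153)),('red',[(125,150),(292,168),(272,266),(112,248)],[(115,95),(327,120),(284,312),(76,290)],(337,151))):
    f=4.4444
    zs=[214.5,214.5,183,183]; P=np.array([onz('top',q,z) for q,z in zip(px(fl,f,off),zs)])
    zs=[230,230,170,170]; Q=np.array([onz('top',q,z) for q,z in zip(px(pan,f,off),zs)])
    for P in(P,Q):
        print(nm,'centre',np.round(P.mean(0),1),[round(np.linalg.norm(P[i]-P[(i+1)%4])) for i in range(4)])
        d=P[0]-P[1]+P[3]-P[2]; print('  y dir yaw',np.degrees(np.arctan2(d[1],d[0]))-90, end=' ')
        d=P[0]-P[3]+P[1]-P[2]; print('  x dir yaw',np.degrees(np.arctan2(d[1],d[0])))
im=cv2.imread('pics/side0.png');it=cv2.imread('pics/top0.png')
for c,(i,j) in(('red',(0,1)),('yellow',(0,0))):
    print(c,'tri',tri(blobs(it,c)[i][1],blobs(im,c)[j][1]))
for n,p,z in(('canister',(168,246),120),('bottle',(482,230),205),('jar',(266,323),100),('bowl',(365,317),40)): print(n,np.round(onz('top',p,z)))
q=state()['orientation']; r=R.from_quat([q[1],q[2],q[3],q[0]]).as_matrix(); print(np.round(r,3))
E
```

```text
tin red [434. 262. 120.] [62, 37, 61, 37]
  width dir yaw -60.10717779641431
  width dir yaw -59.206911340435
  thick dir -150.3694739086992 -150.70987156426844
tin yellow [ 421. -316.  120.] [61, 39, 60, 37]
  width dir yaw -71.53455511625177
  width dir yaw -72.64699313709072
  thick dir -162.61203057623513 -164.38459688071407
yellow centre [658.3 113.2 198.8] [80, 54, 78, 53]
  y dir yaw -11.338351682410945   x dir yaw -11.934629743606962
yellow centre [659.2 112.3 200. ] [101, 104, 103, 104]
  y dir yaw -12.552486320144794   x dir yaw -12.143453644645522
red centre [ 654.6 -146.1  198.8] [80, 53, 79, 53]
  y dir yaw -7.844207477138383   x dir yaw -6.441524822180029
red centre [ 655.3 -145.8  200. ] [100, 103, 104, 104]
  y dir yaw -7.939190117869785   x dir yaw -9.381965836678894
red tri (array([ 656.42165849, -146.5337881 ,  192.50719181]), np.float64(0.011320906764599379))
yellow tri (array([660.23265309, 114.05973825, 192.6130472 ]), np.float64(0.02448548148427874))
canister [568. 340. 120.]
bottle [ 579. -355.  205.]
jar [384. 118. 100.]
bowl [ 387. -119.   40.]
[[-0.001  0.434 -0.901]
 [ 0.002 -0.901 -0.434]
 [-1.    -0.002 -0.   ]]
```

Request:
{"op": "carry_out", "data": {"steps": [[[0.025,0.041,0],-1.5,0.085],[[0.025,0.041,0],-1.5,0.085],[[0.025,0.041,0],-1.5,0.085],[[0.025,0.041,0],-1.5,0.085],[[0.025,0.041,0],-1.5,0.085]], "newtons": 25}}

```text
time_s: 0.6
eef_pos: [396.7, -356.2, 231.0]
orientation: [-0.111, -0.698, -0.112, 0.698]
wrist_force: [0.3, -0.4, 0.6]
gripper_width: 0.994
```

Request:
{"op": "carry_out", "data": {"steps": [[[0.025,0.041,0],0,0.085],[[0,0,-0.03],0,0.085],[[0,0,0],0,0.085],[[0,0,0],0,0.085]]}}

```text
time_s: 1.0
eef_pos: [420.9, -317.0, 201.0]
orientation: [-0.111, -0.698, -0.112, 0.699]
wrist_force: [-0.2, -0.2, -0.2]
gripper_width: 0.995
```

```bash
cat >> h.py <<'E'
def yaw():
    q=state()['orientation']; r=R.from_quat([q[1],q[2],q[3],q[0]]).as_matrix(); return round(float(np.degrees(np.arctan2(r[1,1],r[0,1]))),1)
def snap(tag,crops=None):
    for n in('top','side'):
        im=vision.get_image(n)
        cv2.imwrite(f'pics/{n}{tag}.png',im)
def rep():
    s=state(); print(round(s['time_s'],2),np.round(s['eef_pos'],1),yaw(),np.round(s['wrist_force'],1),np.round(s['moment'],2),round(s['gripper_width'],3),'q',np.round(s['qpos'],2))
E
python3 - <<'E'
from h import *
rep(); snap('1')
E
```

```text
1.0 [ 420.9 -317.   201. ] -71.8 [-0.2 -0.2 -0.2] [ 0.    0.01 -0.03] 0.995 q [-0.86  0.44  1.71 -0.    1.    0.4 ]
```

View pics/side1.png

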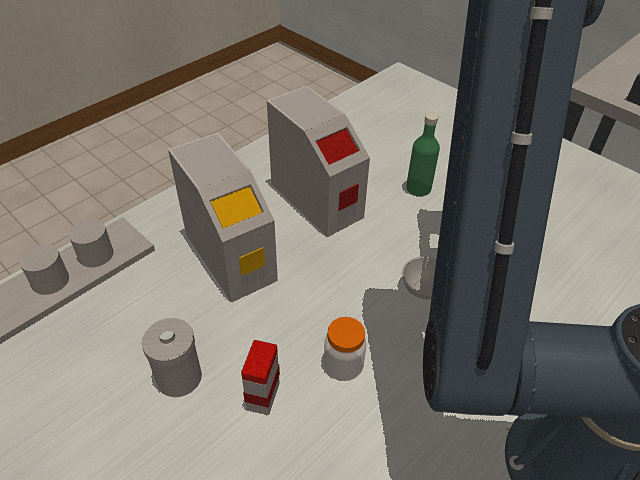

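View pics/top1.png

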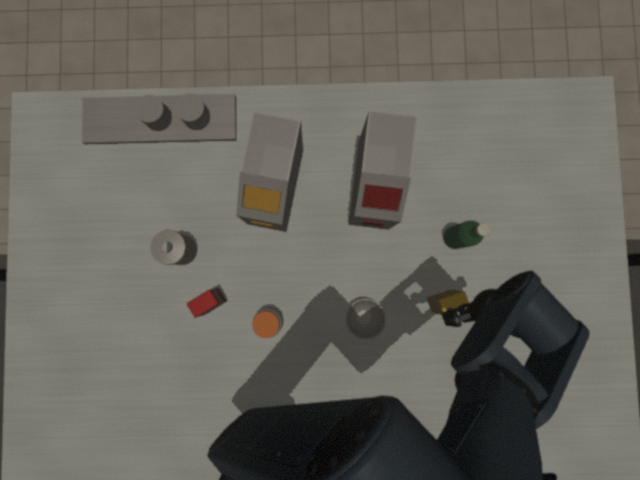

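```bash
python3 - <<'E'
from h import *
for P in ((421-15.4,-317+47.5,215),(421-15.4,-317+47.5,260),(421,-316,120)): print(np.round(proj('top',P)))
E
```

```text
[447. 314.]
[453. 315.]
[455. 303.]
```

Request:
{"op": "carry_out", "data": {"steps": [[[0,0,-0.04],0,0.085],[[0,0,-0.044],0,0.085],[[0,0,-0.04],0,0.085],[[0,0,0],0,0.085],[[0,0,0],0,0.05]], "newtons": 20}}

```text
time_s: 1.6
eef_pos: [421.1, -318.3, 77.8]
orientation: [-0.111, -0.698, -0.111, 0.698]
wrist_force: [0.8, 0.4, 0.6]
gripper_width: 0.853
```

Request:
{"op": "carry_out", "data": {"steps": [[[0,0,0],0,0.05],[[0,0,0],0,0.05],[[0,0,0],0,0.05],[[0,0,0],0,0.05]]}}

```text
time_s: 2.0
eef_pos: [422.1, -318.0, 79.1]
orientation: [0.113, 0.699, 0.111, -0.697]
wrist_force: [0.6, 1.5, 6.7]
gripper_width: 0.748
```

Request:
{"op": "carry_out", "data": {"steps": [[[-0.0088,-0.0029,0.0003],0,0.05],[[-0.0088,-0.0029,0.0003],0,0.05],[[-0.0088,-0.0029,-0.0007],0,0.05],[[-0.0088,-0.0029,-0.0007],0,0.05]]}}

```text
time_s: 2.4
eef_pos: [386.3, -328.8, 77.7]
orientation: [0.112, 0.699, 0.111, -0.698]
wrist_force: [1.5, 1.5, 2.7]
gripper_width: 0.746
```

```bash
python3 - <<'E'
from h import *
rep(); snap('2')
im=cv2.imread('pics/top2.png'); a=cv2.resize(im[250:350,400:520],None,fx=5,fy=5,interpolation=cv2.INTER_CUBIC)
b=cv2.imread('pics/side2.png')
cv2.imwrite('pics/z3.png',cv2.convertScaleAbs(a,alpha=1.6))
E
```

```text
2.4 [ 386.3 -328.8   77.7] -71.8 [1.5 1.5 2.7] [ 0.42 -0.5   0.03] 0.746 q [-0.93  0.62  1.85  0.    0.67  0.33]
```

View pics/z3.png

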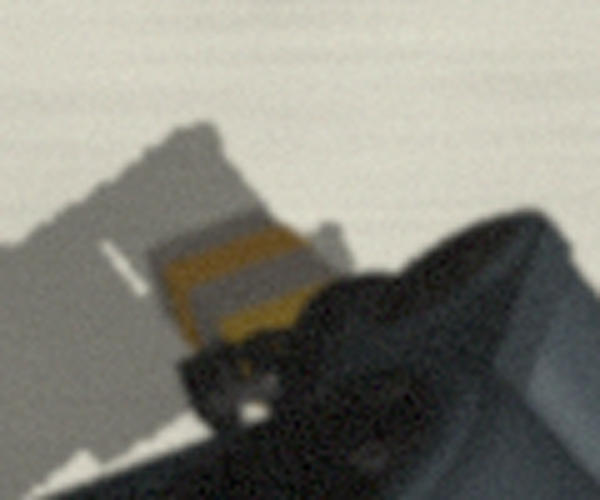

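Request:
{"op": "carry_out", "data": {"steps": [[[-0.0086,-0.0028,-0.0025],0,0.05],[[-0.0086,-0.0028,-0.0028],0,0.05],[[-0.005,-0.0016,-0.0023],0,0.05],[[-0.005,-0.0016,-0.0025],0,0.05],[[0,0,0],0,0.05]]}}

```text
time_s: 3.0
eef_pos: [358.0, -338.1, 67.3]
orientation: [-0.112, -0.698, -0.112, 0.698]
wrist_force: [-2.1, -1.1, 7.4]
gripper_width: 0.748
```

Request:
{"op": "carry_out", "data": {"steps": [[[0,0,0],0,0.05],[[0,0,0.04],0,0.05],[[0,0,0.05],0,0.05],[[0,0,0.05],0,0.05],[[0,0,0.05],0,0.05]], "newtons": 80}}

```text
time_s: 3.5
eef_pos: [357.9, -336.8, 257.8]
orientation: [-0.111, -0.698, -0.112, 0.699]
wrist_force: [0.1, -1.3, -2.3]
gripper_width: 0.741
```

```bash
python3 - <<'E'
from h import *
rep(); snap('3')
im=cv2.imread('pics/top3.png'); a=cv2.resize(im[230:350,400:540],None,fx=5,fy=5,interpolation=cv2.INTER_CUBIC)
cv2.imwrite('pics/z4.png',cv2.convertScaleAbs(a,alpha=1.6))
E
```

```text
3.5 [ 357.9 -336.8  257.8] -71.8 [ 0.1 -1.3 -2.3] [-0.04 -0.04 -0.05] 0.741 q [-0.98  0.31  1.73 -0.    1.1   0.27]
```

View pics/z4.png

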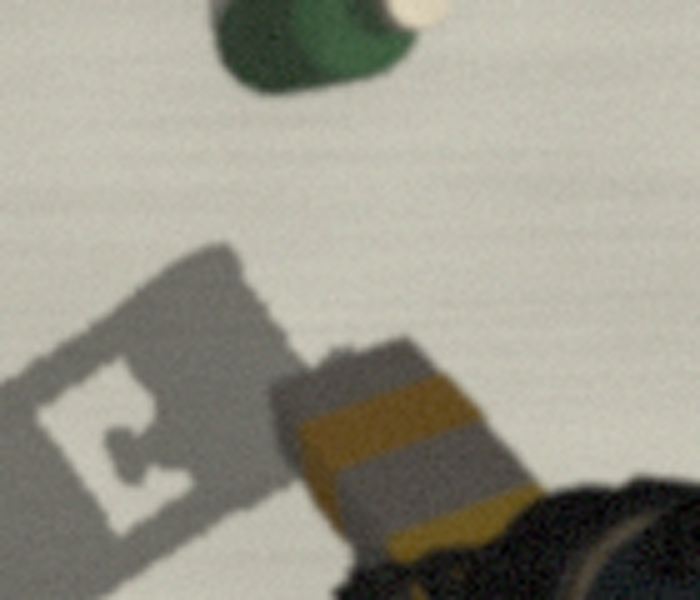

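View pics/side3.png

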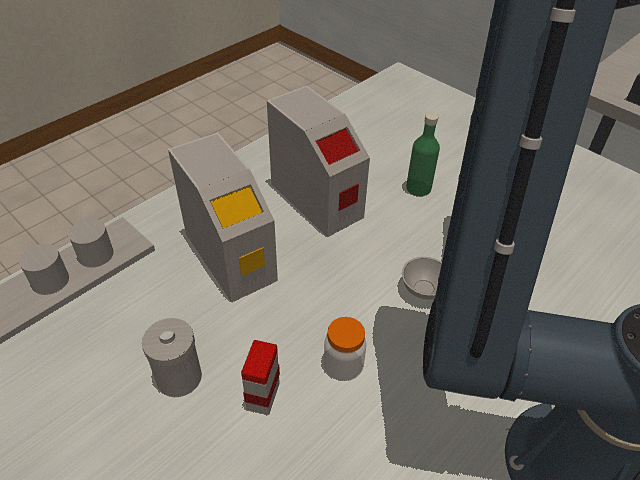

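Request:
{"op": "carry_out", "data": {"steps": [[[0.021,0.042,0.015],-2.7,0.05],[[0.021,0.042,0.015],-2.7,0.05],[[0.021,0.042,0.015],-2.7,0.05],[[0.021,0.042,0.015],-2.7,0.05],[[0.021,0.042,0.015],-2.7,0.05]]}}

```text
time_s: 4.1
eef_pos: [463.2, -125.5, 330.5]
orientation: [-0.028, -0.706, -0.029, 0.708]
wrist_force: [0.1, -0.4, -2.6]
gripper_width: 0.74
```

Request:
{"op": "carry_out", "data": {"steps": [[[0.021,0.042,0],-2.7,0.05],[[0.021,0.042,0],-2.7,0.05],[[0.021,0.042,0],-2.7,0.05],[[0.021,0.042,0],-2.7,0.05],[[0.021,0.042,0],-2.7,0.05]]}}

```text
time_s: 4.6
eef_pos: [568.2, 84.2, 329.4]
orientation: [0.055, -0.704, 0.055, 0.706]
wrist_force: [0.4, -0.9, -2.1]
gripper_width: 0.739
```

Request:
{"op": "carry_out", "data": {"steps": [[[0.019,0.045,0],-3.2,0.05],[[0,0,0],0,0.05],[[0,0,0],0,0.05],[[0,0,0],0,0.05]]}}

```text
time_s: 5.0
eef_pos: [586.7, 126.6, 330.0]
orientation: [0.073, -0.702, 0.074, 0.704]
wrist_force: [-0.8, 0.2, -1.7]
gripper_width: 0.741
```

```bash
python3 - <<'E'
from h import *
rep(); snap('4')
im=cv2.imread('pics/side4.png'); a=cv2.resize(im[60:260,120:380],None,fx=3,fy=3,interpolation=cv2.INTER_CUBIC)
cv2.imwrite('pics/z5.png',cv2.convertScaleAbs(a,alpha=1.3))
E
```

```text
5.0 [586.7 126.6 330. ] -102.0 [-0.8  0.2 -1.7] [ 0.04  0.02 -0.02] 0.741 q [ 0.03  0.4   1.37 -0.    1.38  1.81]
```

View pics/z5.png

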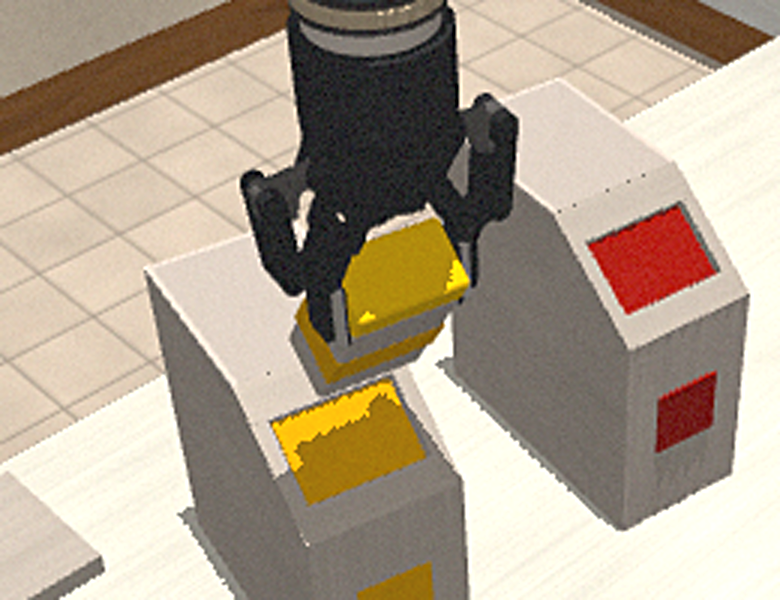

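View pics/top4.png

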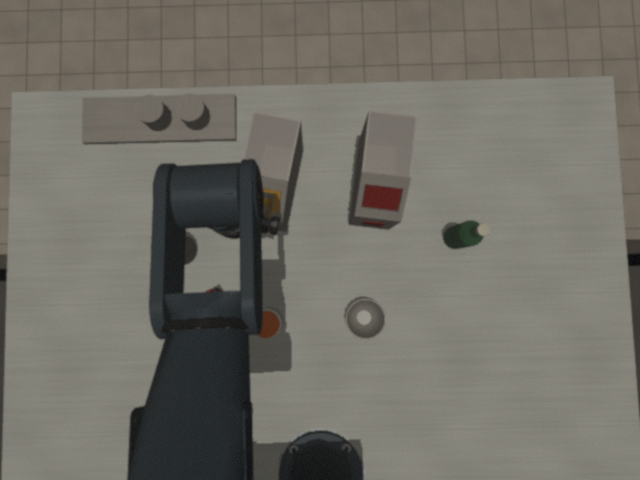

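```bash
cat >> h.py <<'E'
def corners(tcp,byaw,th,off=27,hh=105):
    b=np.radians(byaw); bx=np.array([np.cos(b),np.sin(b),0]); by=np.array([-np.sin(b),np.cos(b),0]); t=np.radians(th); z=np.array([0,0,1.])
    e=np.sin(t)*bx-np.cos(t)*z; u=np.cos(t)*bx+np.sin(t)*z; g=np.array(tcp)+off*z
    f=g+hh*e; return {f'{n}{"LR"[i]}{"du"[j]}':P+(-1)**i*32*by+(2*j-1)*20*u for n,P in(('foot',f),('lid',f-100*e),('top',f-120*e)) for i in(0,1) for j in(0,1)}
E
python3 - <<'E'
from h import *
for th in(31,35,39):
  print(th,{k:np.round((proj('side',P)-[120,60])*3).astype(int).tolist() for k,P in corners([586.7,126.6,330],-12,th).items()})
E
```

```text
31 {'footLd': [322, 412], 'footLu': [290, 350], 'footRd': [423, 372], 'footRu': [392, 311], 'lidLd': [353, 342], 'lidLu': [317, 273], 'lidRd': [463, 299], 'lidRu': [428, 233], 'topLd': [359, 326], 'topLu': [323, 256], 'topRd': [472, 283], 'topRu': [436, 215]}
35 {'footLd': [316, 401], 'footLu': [285, 337], 'footRd': [417, 361], 'footRu': [386, 299], 'lidLd': [352, 342], 'lidLu': [317, 272], 'lidRd': [462, 300], 'lidRu': [429, 231], 'topLd': [360, 329], 'topLu': [325, 257], 'topRd': [473, 286], 'topRu': [438, 216]}
39 {'footLd': [310, 390], 'footLu': [280, 325], 'footRd': [411, 350], 'footRu': [382, 287], 'lidLd': [351, 343], 'lidLu': [318, 270], 'lidRd': [461, 300], 'lidRu': [429, 230], 'topLd': [360, 332], 'topLu': [326, 258], 'topRd': [473, 289], 'topRu': [440, 217]}
```

```bash
python3 - <<'E'
from h import *
im=cv2.imread('pics/side4.png'); a=cv2.resize(im[120:200,200:290],None,fx=8,fy=8,interpolation=cv2.INTER_CUBIC)
a=cv2.convertScaleAbs(a,alpha=1.8)
cv2.imwrite('pics/z6.png',a)
for th in(33,35,37):
  print(th,{k:np.round((proj('side',P)-[200,120])*8).astype(int).tolist() for k,P in corners([586.7,126.6,330],-12,th).items()})
E
```

```text
33 {'footLd': [210, 605], 'footLu': [127, 436], 'footRd': [480, 497], 'footRu': [397, 333], 'lidLd': [299, 432], 'lidLu': [206, 247], 'lidRd': [594, 319], 'lidRu': [502, 139], 'topLd': [319, 393], 'topLu': [224, 204], 'topRd': [620, 279], 'topRu': [526, 95]}
35 {'footLd': [202, 590], 'footLu': [119, 419], 'footRd': [472, 483], 'footRu': [391, 317], 'lidLd': [298, 433], 'lidLu': [206, 244], 'lidRd': [593, 319], 'lidRu': [503, 137], 'topLd': [320, 397], 'topLu': [226, 205], 'topRd': [620, 282], 'topRu': [528, 96]}
37 {'footLd': [194, 575], 'footLu': [112, 402], 'footRd': [464, 469], 'footRu': [384, 301], 'lidLd': [297, 433], 'lidLu': [206, 242], 'lidRd': [592, 320], 'lidRu': [503, 134], 'topLd': [320, 401], 'topLu': [228, 206], 'topRd': [620, 286], 'topRu': [530, 97]}
```

View pics/z6.png

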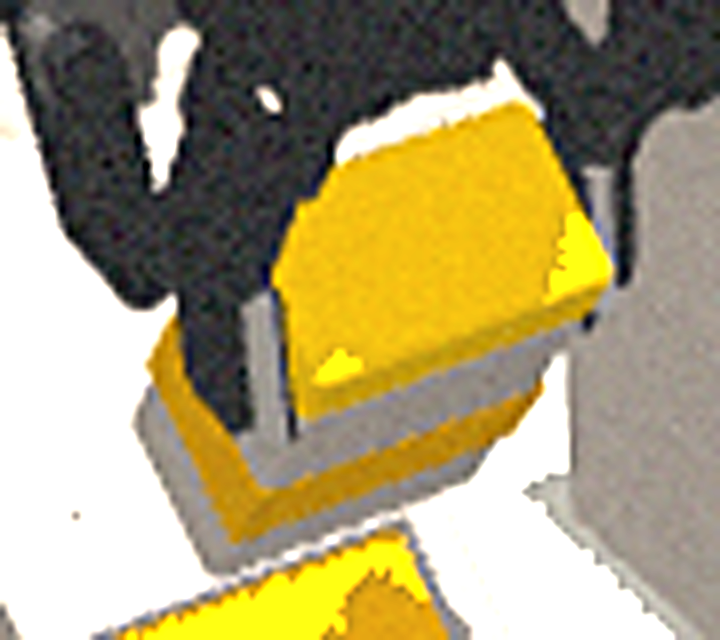

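Request:
{"op": "carry_out", "data": {"steps": [[[0,0.0015,-0.03],0,0.05],[[-0.001,0,-0.025],0,0.05],[[0,0,0],0,0.05],[[0.0112,-0.0024,-0.0164],0,0.05],[[0,0,0],0,0.05]], "newtons": 60}}

```text
time_s: 5.6
eef_pos: [598.5, 125.3, 259.6]
orientation: [0.074, -0.703, 0.075, 0.703]
wrist_force: [-0.5, -0.3, -2.6]
gripper_width: 0.74
```

```bash
python3 - <<'E'
from h import *
rep(); snap('5')
im=cv2.imread('pics/side5.png'); a=cv2.resize(im[120:240,190:310],None,fx=5,fy=5,interpolation=cv2.INTER_CUBIC)
cv2.imwrite('pics/z7.png',cv2.convertScaleAbs(a,alpha=1.3))
E
```

```text
5.6 [598.5 125.3 259.6] -102.1 [-0.5 -0.3 -2.6] [-0.04  0.09  0.05] 0.74 q [ 0.02  0.48  1.44 -0.    1.23  1.81]
```

View pics/z7.png

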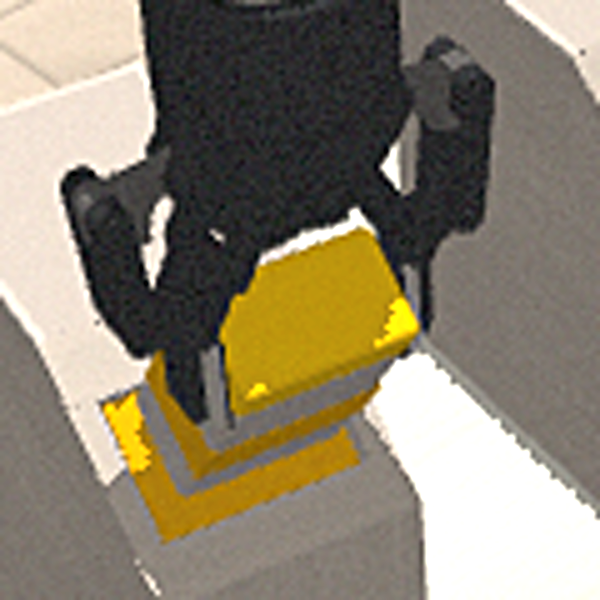

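```bash
python3 - <<'E'
from h import *
b=np.radians(-12);bx=np.array([np.cos(b),np.sin(b),0]);by=np.array([-np.sin(b),np.cos(b),0]);z=np.array([0,0,1.])
n=.574*bx-.819*z;u=.819*bx+.574*z;m=np.array([657.5,113,198.7])
f=lambda P:(proj('side',P)-[190,120])*5
for k,P in dict(LL=m+40*by-27*u,UL=m+40*by+27*u,LR=m-40*by-27*u).items(): print(k,f(P),f(P+5*n))
p0=f(m); print('per mm by,u,-n',f(m+by)-p0,f(m+u)-p0,f(m-n)-p0)
for th in (33,35):print({k:np.round(f(P)).astype(int).tolist() for k,P in corners([598.5,125.3,259.6],-12,th).items()})
E
```

```text
LL [166.12103006 531.97950167] [163.61896338 535.41616846]
UL [100.09453767 395.03669607] [ 97.90015974 399.07938394]
LR [364.96913963 448.39021763] [361.66815756 452.09054916]
per mm by,u,-n [-2.49399503  1.01709903] [-1.21071622 -2.49390911] [ 0.55560274 -0.77767752]
{'footLd': [183, 510], 'footLu': [133, 410], 'footRd': [342, 444], 'footRu': [293, 346], 'lidLd': [235, 423], 'lidLu': [180, 313], 'lidRd': [409, 352], 'lidRu': [355, 245], 'topLd': [247, 403], 'topLu': [191, 291], 'topRd': [423, 331], 'topRu': [368, 223]}
{'footLd': [178, 502], 'footLu': [129, 400], 'footRd': [338, 435], 'footRu': [289, 337], 'lidLd': [234, 423], 'lidLu': [180, 312], 'lidRd': [408, 352], 'lidRu': [355, 244], 'topLd': [247, 405], 'topLu': [192, 292], 'topRd': [424, 333], 'topRu': [369, 223]}
```

Request:
{"op": "carry_out", "data": {"steps": [[[-0.0032,0.0015,-0.0023],0,0.05],[[0.0056,-0.0012,-0.0082],0,0.05],[[0.0056,-0.0012,-0.0082],0,0.05],[[0.0056,-0.0012,-0.0082],0,0.05],[[0,0,0],0,0.05]]}}

```text
time_s: 6.2
eef_pos: [610.9, 124.4, 230.7]
orientation: [0.074, -0.702, 0.074, 0.705]
wrist_force: [-1.3, 0.7, -3.2]
gripper_width: 0.74
```

```bash
python3 - <<'E'
from h import *
rep(); snap('6')
im=cv2.imread('pics/side6.png'); a=cv2.resize(im[120:240,190:310],None,fx=5,fy=5,interpolation=cv2.INTER_CUBIC)
cv2.imwrite('pics/z8.png',cv2.convertScaleAbs(a,alpha=1.3))
E
```

```text
6.2 [610.9 124.4 230.7] -102.0 [-1.3  0.7 -3.2] [0.19 0.59 0.01] 0.74 q [0.02 0.53 1.43 0.   1.18 1.8 ]
```

View pics/z8.png

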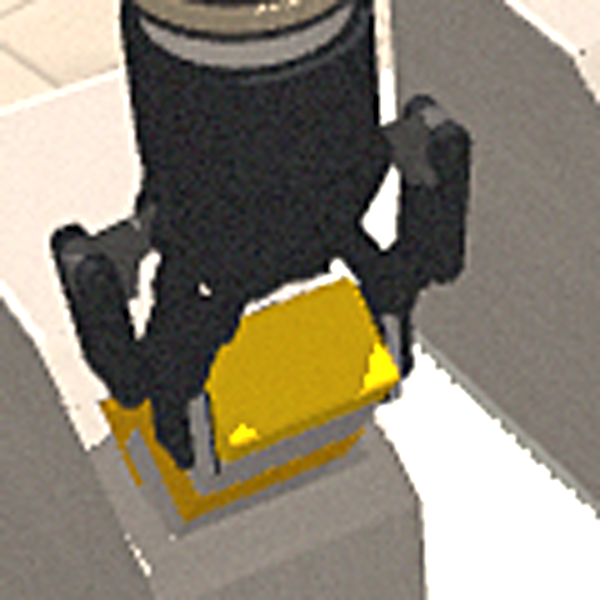

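Request:
{"op": "carry_out", "data": {"steps": [[[0.0056,-0.0012,-0.0082],0,0.05],[[0.0056,-0.0012,-0.0082],0,0.05],[[0,0,0],0,0.05]]}}

```text
time_s: 6.6
eef_pos: [623.5, 121.8, 215.1]
orientation: [0.074, -0.703, 0.074, 0.703]
wrist_force: [-1.4, -0.2, -4.1]
gripper_width: 0.739
```

Request:
{"op": "carry_out", "data": {"steps": [[[0.0056,-0.0012,-0.0082],0,0.05],[[0.0056,-0.0012,-0.0082],0,0.05],[[0,0,0],0,0.05]]}}

```text
time_s: 6.9
eef_pos: [634.4, 119.4, 198.7]
orientation: [0.074, -0.703, 0.074, 0.704]
wrist_force: [-1.0, -0.4, -3.6]
gripper_width: 0.74
```

```bash
python3 - <<'E'
from h import *
rep(); snap('7')
im=cv2.imread('pics/side7.png'); a=cv2.resize(im[120:240,190:310],None,fx=5,fy=5,interpolation=cv2.INTER_CUBIC)
cv2.imwrite('pics/z9.png',cv2.convertScaleAbs(a,alpha=1.3))
E
```

```text
6.9 [634.4 119.4 198.7] -102.0 [-1.  -0.4 -3.6] [ 0.11  0.3  -0.  ] 0.74 q [ 0.01  0.59  1.41 -0.    1.14  1.79]
```

View pics/z9.png

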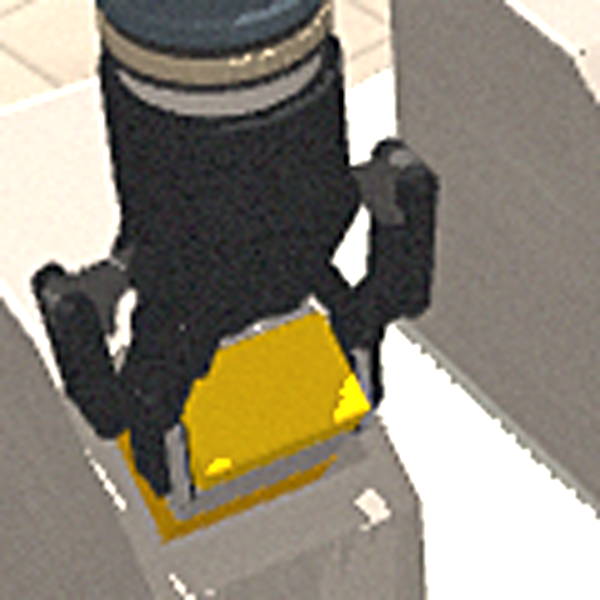

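Request:
{"op": "carry_out", "data": {"steps": [[[0.0028,-0.0006,-0.0041],0,0.05],[[0,0,0],0,0.085],[[0,0,0],0,0.085],[[0,0,0],0,0.085],[[0,0,0],0,0.085]]}}

```text
time_s: 7.5
eef_pos: [637.4, 119.1, 197.0]
orientation: [-0.074, 0.704, -0.074, -0.703]
wrist_force: [-1.1, 0.4, 0.5]
gripper_width: 0.997
```

```bash
python3 - <<'E'
from h import *
rep(); snap('8')
im=cv2.imread('pics/side8.png'); a=cv2.resize(im[120:240,190:310],None,fx=5,fy=5,interpolation=cv2.INTER_CUBIC)
cv2.imwrite('pics/z10.png',cv2.convertScaleAbs(a,alpha=1.3))
E
```

```text
7.5 [637.4 119.1 197. ] -102.0 [-1.1  0.4  0.5] [-0.04  0.04  0.05] 0.997 q [ 0.01  0.6   1.41 -0.    1.14  1.79]
```

View pics/z10.png

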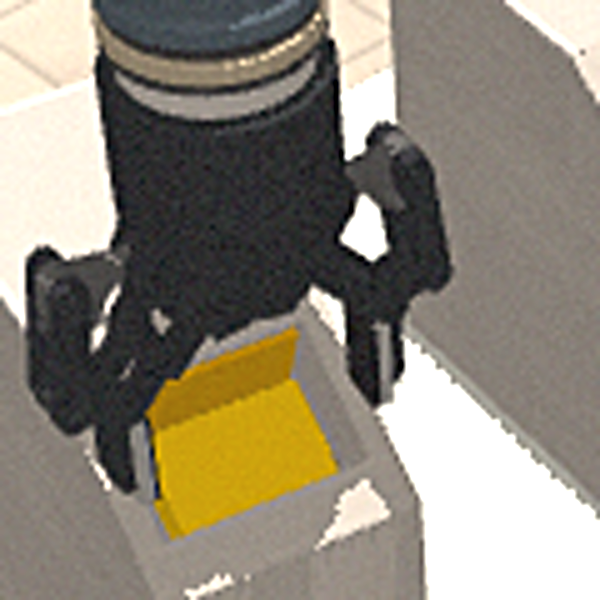

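Request:
{"op": "carry_out", "data": {"steps": [[[-0.005,0.001,0.045],0,0.085],[[0,0,0.045],0,0.0],[[-0.03,0,0.045],0,0.0],[[-0.04,0,0.02],0,0.0],[[-0.04,0,0.0],0,0.0]]}}

```text
time_s: 8.1
eef_pos: [525.3, 120.1, 351.9]
orientation: [-0.074, 0.707, -0.073, -0.7]
wrist_force: [0.0, -0.3, -0.1]
gripper_width: 0.322
```

```bash
python3 - <<'E'
from h import *
rep(); snap('9')
im=cv2.imread('pics/side9.png'); a=cv2.resize(im[150:270,190:310],None,fx=5,fy=5,interpolation=cv2.INTER_CUBIC)
cv2.imwrite('pics/z11.png',cv2.convertScaleAbs(a,alpha=1.6))
E
```

```text
8.1 [525.3 120.1 351.9] -102.0 [ 0.  -0.3 -0.1] [ 0.05 -0.01  0.01] 0.322 q [0.02 0.28 1.49 0.   1.36 1.8 ]
```

View pics/z11.png

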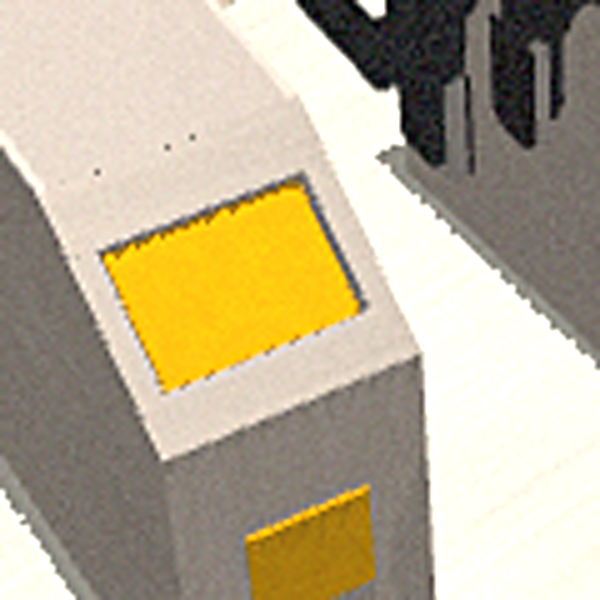

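View pics/side9.png

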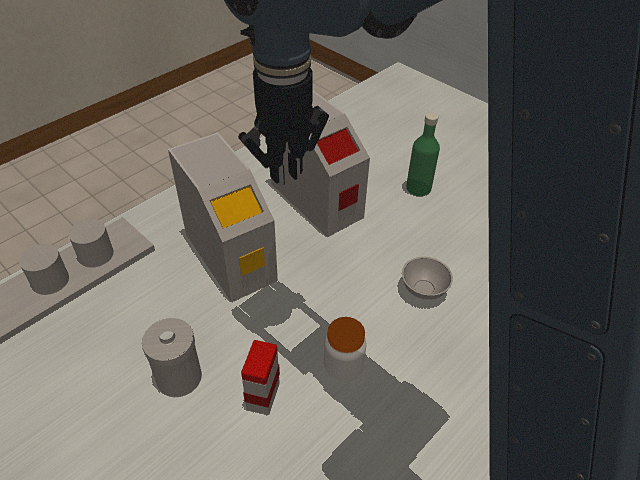

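The yellow tin slid home when released and the yellow flap looks shut. Its corners in the zoom are at about (103,252), (305,180), (362,312) and (165,390), the same as at the start. Next is the red tin.

Request:
{"op": "carry_out", "data": {"steps": [[[-0.018,0.028,-0.01],8.5,0.085],[[-0.018,0.028,-0.02],8.5,0.085],[[-0.018,0.028,-0.03],8.5,0.085],[[-0.018,0.029,-0.035],8.5,0.085],[[-0.019,0.029,-0.035],8.3,0.085]]}}

```text
time_s: 8.7
eef_pos: [433.6, 263.4, 217.1]
orientation: [0.187, 0.683, 0.187, -0.681]
wrist_force: [0.8, 0.1, -0.4]
gripper_width: 0.968
```

Request:
{"op": "carry_out", "data": {"steps": [[[0,0,0],0,0.085],[[0,0,0],0,0.085]]}}

```text
time_s: 8.9
eef_pos: [433.1, 262.7, 217.1]
orientation: [-0.185, -0.682, -0.185, 0.683]
wrist_force: [-0.3, -0.5, 0.8]
gripper_width: 1.0
```

```bash
python3 - <<'E'
from h import *
rep(); snap('10')
im=cv2.imread('pics/side10.png'); a=cv2.resize(im[270:430,180:340],None,fx=3.5,fy=3.5,interpolation=cv2.INTER_CUBIC)
cv2.imwrite('pics/z12.png',cv2.convertScaleAbs(a,alpha=1.4))
E
```

```text
8.9 [433.1 262.7 217.1] -59.6 [-0.3 -0.5  0.8] [-0.   -0.02  0.  ] 1.0 q [ 0.32  0.39  1.74 -0.    1.01  1.37]
```

View pics/z12.png

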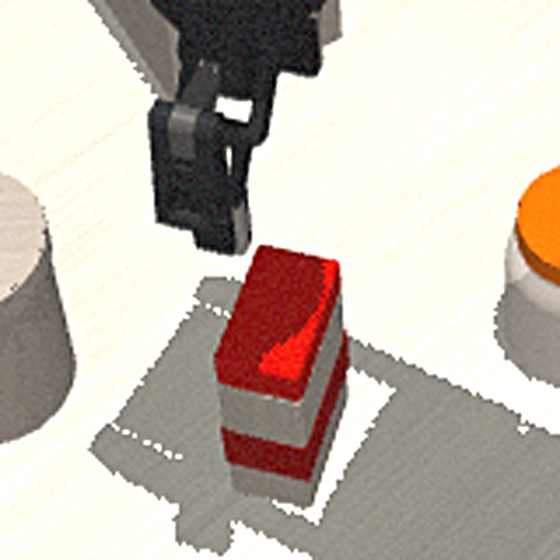

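Request:
{"op": "carry_out", "data": {"steps": [[[0,0,-0.045],0,0.085],[[0,0,-0.05],0,0.085],[[0,0,-0.044],0,0.085],[[0,0,0],0,0.085],[[0,0,0],0,0.05]], "newtons": 20}}

```text
time_s: 9.5
eef_pos: [434.7, 261.7, 79.5]
orientation: [0.184, 0.683, 0.184, -0.682]
wrist_force: [0.2, -0.1, 0.6]
gripper_width: 0.852
```

Request:
{"op": "carry_out", "data": {"steps": [[[0,0,0],0,0.05],[[0,0,0],0,0.05],[[0,0,0],0,0.05],[[0,0,0],0,0.05]]}}

```text
time_s: 9.9
eef_pos: [434.6, 262.6, 81.1]
orientation: [0.185, 0.684, 0.185, -0.681]
wrist_force: [-0.3, 0.1, 7.6]
gripper_width: 0.747
```

Request:
{"op": "carry_out", "data": {"steps": [[[-0.008,-0.0047,0.0003],0,0.05],[[-0.008,-0.0047,0.0003],0,0.05],[[-0.008,-0.0047,-0.0007],0,0.05],[[-0.008,-0.0047,-0.0007],0,0.05]]}}

```text
time_s: 10.3
eef_pos: [403.0, 244.5, 79.9]
orientation: [0.184, 0.685, 0.185, -0.68]
wrist_force: [0.7, 3.1, 5.1]
gripper_width: 0.746
```

Request:
{"op": "carry_out", "data": {"steps": [[[-0.0078,-0.0046,-0.0025],0,0.05],[[-0.0078,-0.0046,-0.0028],0,0.05],[[-0.005,-0.003,-0.0025],0,0.05],[[-0.005,-0.003,-0.0028],0,0.05],[[0,0,0],0,0.05]]}}

```text
time_s: 10.8
eef_pos: [373.6, 227.5, 68.2]
orientation: [-0.185, -0.682, -0.185, 0.683]
wrist_force: [-2.2, 0.6, 7.3]
gripper_width: 0.752
```

Request:
{"op": "carry_out", "data": {"steps": [[[0,0,0],0,0.05],[[0,0,0.04],0,0.05],[[0,0,0.05],0,0.05],[[0,0,0.05],0,0.05],[[0,0,0.05],0,0.05]], "newtons": 80}}

```text
time_s: 11.3
eef_pos: [373.4, 227.4, 258.9]
orientation: [-0.185, -0.681, -0.185, 0.684]
wrist_force: [1.4, 0.4, -2.7]
gripper_width: 0.744
```

```bash
python3 - <<'E'
from h import *
rep(); snap('11')
im=cv2.imread('pics/side11.png'); a=cv2.resize(im[170:390,180:400],None,fx=2.7,fy=2.7,interpolation=cv2.INTER_CUBIC)
cv2.imwrite('pics/z13.png',cv2.convertScaleAbs(a,alpha=1.4))
E
```

```text
11.3 [373.4 227.4 258.9] -59.7 [ 1.4  0.4 -2.7] [-0.07 -0.07  0.  ] 0.744 q [ 0.29  0.24  1.84 -0.    1.07  1.33]
```

View pics/z13.png

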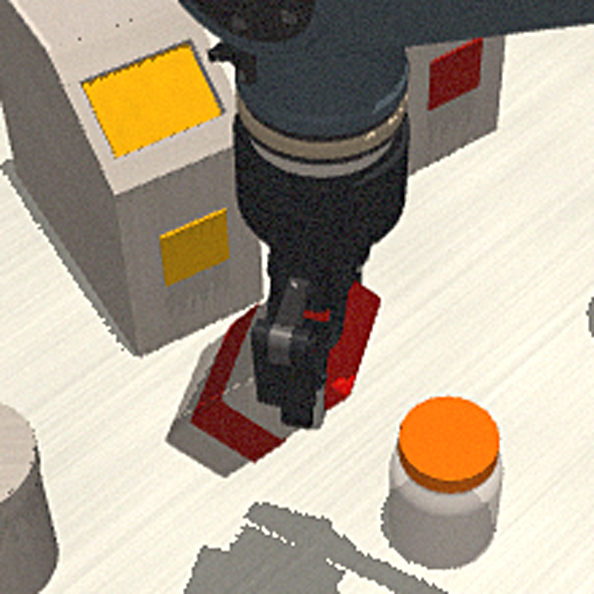

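Request:
{"op": "carry_out", "data": {"steps": [[[0.023,-0.04,0.015],-4.2,0.05],[[0.023,-0.04,0.015],-4.2,0.05],[[0.023,-0.04,0.015],-4.2,0.05],[[0.023,-0.04,0.013],-4.2,0.05],[[0.023,-0.04,0.013],-4.2,0.05]]}}

```text
time_s: 11.9
eef_pos: [489.1, 26.7, 327.3]
orientation: [-0.056, -0.703, -0.057, 0.706]
wrist_force: [1.3, 0.8, -2.8]
gripper_width: 0.737
```

Request:
{"op": "carry_out", "data": {"steps": [[[0.023,-0.04,0],-4.2,0.05],[[0.023,-0.04,0],-4.2,0.05],[[0.023,-0.04,0],-4.2,0.05],[[0.025,-0.043,0],-4.7,0.05],[[0,0,0],0,0.05]], "newtons": 60}}

```text
time_s: 12.4
eef_pos: [585.9, -140.8, 325.7]
orientation: [0.051, -0.705, 0.052, 0.706]
wrist_force: [-0.6, 1.8, -2.0]
gripper_width: 0.739
```

Request:
{"op": "carry_out", "data": {"steps": [[[0,0,-0.03],0,0.05],[[0,0,-0.025],0,0.05],[[0,0,0],0,0.05],[[0,0,0],0,0.05]]}}

```text
time_s: 12.8
eef_pos: [583.3, -134.2, 272.3]
orientation: [0.049, -0.704, 0.049, 0.707]
wrist_force: [0.0, -0.0, -1.9]
gripper_width: 0.734
```

```bash
python3 - <<'E'
from h import *
rep(); snap('12')
im=cv2.imread('pics/side12.png'); x0,y0=290,60; a=cv2.resize(im[y0:y0+120,x0:x0+120],None,fx=5,fy=5,interpolation=cv2.INTER_CUBIC)
cv2.imwrite('pics/z14.png',cv2.convertScaleAbs(a,alpha=1.4))
b=np.radians(-8);bx=np.array([np.cos(b),np.sin(b),0]);by=np.array([-np.sin(b),np.cos(b),0]);z=np.array([0,0,1.])
n=.574*bx-.819*z;u=.819*bx+.574*z;m=np.array([654,-146,198.7])
f=lambda P:(proj('side',P)-[x0,y0])*5
for k,P in dict(LL=m+40*by-27*u,UL=m+40*by+27*u,LR=m-40*by-27*u).items(): print(k,f(P+5*n))
p0=f(m); print('per mm by,u,-n',f(m+by)-p0,f(m+u)-p0,f(m-n)-p0)
for th in (33,37):print({k:np.round(f(P)).astype(int).tolist() for k,P in corners(state()['eef_pos'],-8,th,hh=107).items()})
E
```

```text
12.8 [ 583.3 -134.2  272.3] -98.0 [ 0.  -0.  -1.9] [-0.    0.04 -0.05] 0.734 q [-0.41  0.45  1.45 -0.    1.24  1.3 ]
LL [187.88764774 520.7833586 ]
UL [121.49750013 403.42785753]
LR [341.60027697 448.21089587]
per mm by,u,-n [-1.93764424  0.88627928] [-1.21903346 -2.147297  ] [ 0.97355543 -0.96328834]
{'footLd': [217, 483], 'footLu': [166, 396], 'footRd': [342, 424], 'footRu': [292, 340], 'lidLd': [319, 372], 'lidLu': [263, 278], 'lidRd': [452, 312], 'lidRu': [397, 220], 'topLd': [342, 347], 'topLu': [285, 252], 'topRd': [476, 287], 'topRu': [420, 194]}
{'footLd': [206, 467], 'footLu': [158, 378], 'footRd': [331, 410], 'footRu': [284, 322], 'lidLd': [317, 372], 'lidLu': [264, 275], 'lidRd': [450, 312], 'lidRu': [398, 217], 'topLd': [341, 351], 'topLu': [287, 252], 'topRd': [476, 290], 'topRu': [423, 194]}
```

View pics/z14.png

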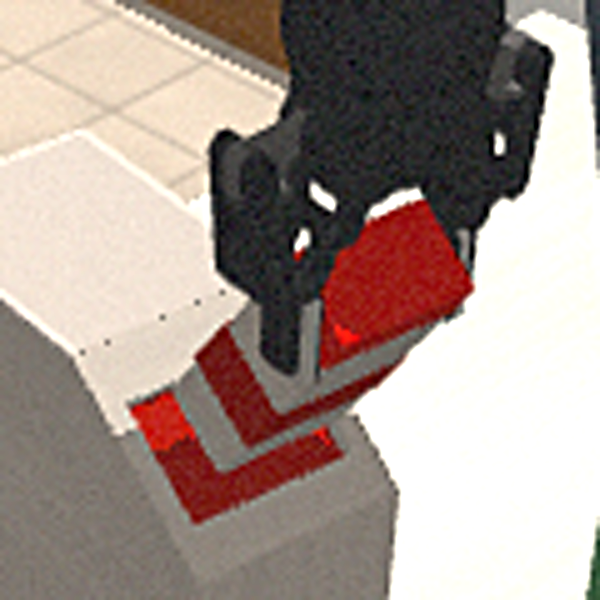

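Request:
{"op": "carry_out", "data": {"steps": [[[-0.0024,0.0003,-0.0017],0,0.05],[[0.0085,-0.0012,-0.0123],0,0.05],[[0.0057,-0.0008,-0.0082],0,0.05],[[0.0057,-0.0008,-0.0082],0,0.05],[[0,0,0],0,0.05]]}}

```text
time_s: 13.4
eef_pos: [600.9, -137.1, 240.7]
orientation: [0.05, -0.704, 0.049, 0.707]
wrist_force: [-2.5, 0.1, -3.3]
gripper_width: 0.739
```

Request:
{"op": "carry_out", "data": {"steps": [[[0.0057,-0.0008,-0.0082],0,0.05],[[0.0057,-0.0008,-0.0082],0,0.05],[[0,0,0],0,0.05]]}}

```text
time_s: 13.7
eef_pos: [613.4, -138.8, 224.6]
orientation: [0.05, -0.705, 0.049, 0.706]
wrist_force: [-0.8, -0.0, -3.2]
gripper_width: 0.737
```

```bash
python3 - <<'E'
from h import *
rep(); snap('13')
im=cv2.imread('pics/side13.png'); x0,y0=290,60; a=cv2.resize(im[y0:y0+120,x0:x0+120],None,fx=5,fy=5,interpolation=cv2.INTER_CUBIC)
cv2.imwrite('pics/z15.png',cv2.convertScaleAbs(a,alpha=1.4))
E
```

```text
13.7 [ 613.4 -138.8  224.6] -98.0 [-0.8 -0.  -3.2] [ 0.09  0.48 -0.04] 0.737 q [-0.4   0.54  1.43  0.    1.18  1.31]
```

View pics/z15.png

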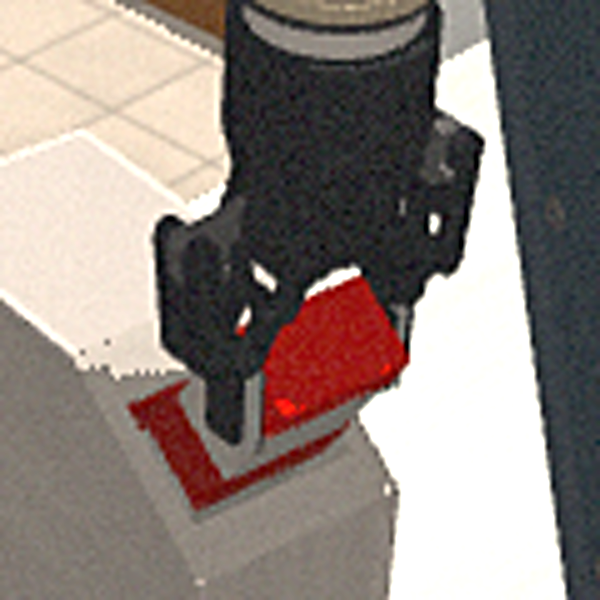

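Request:
{"op": "carry_out", "data": {"steps": [[[0.0057,-0.0008,-0.0082],0,0.05],[[0.0057,-0.0008,-0.0082],0,0.05],[[0,0,0],0,0.05]]}}

```text
time_s: 14.1
eef_pos: [625.3, -140.7, 208.8]
orientation: [0.049, -0.705, 0.049, 0.706]
wrist_force: [-0.9, 1.1, -3.3]
gripper_width: 0.738
```

Request:
{"op": "carry_out", "data": {"steps": [[[0.0057,-0.0008,-0.0082],0,0.05],[[0,0,0],0,0.05]]}}

```text
time_s: 14.3
eef_pos: [630.8, -141.4, 200.8]
orientation: [0.049, -0.705, 0.049, 0.706]
wrist_force: [-1.2, -0.8, -4.1]
gripper_width: 0.739
```

```bash
python3 - <<'E'
from h import *
rep(); snap('14')
im=cv2.imread('pics/side14.png'); x0,y0=290,60; a=cv2.resize(im[y0:y0+120,x0:x0+120],None,fx=5,fy=5,interpolation=cv2.INTER_CUBIC)
cv2.imwrite('pics/z16.png',cv2.convertScaleAbs(a,alpha=1.4))
E
```

```text
14.3 [ 630.8 -141.4  200.8] -98.0 [-1.2 -0.8 -4.1] [ 0.08  0.3  -0.01] 0.739 q [-0.39  0.59  1.41  0.    1.15  1.32]
```

View pics/z16.png

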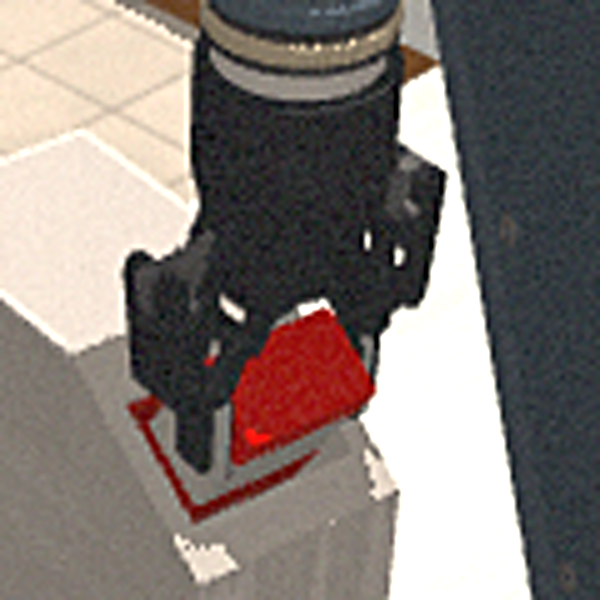

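Same stage as the yellow tin. I'll push 5 mm more and release.

Request:
{"op": "carry_out", "data": {"steps": [[[0.003,-0.0004,-0.0041],0,0.05],[[0,0,0],0,0.085],[[0,0,0],0,0.085],[[0,0,0],0,0.085],[[0,0,0],0,0.085]]}}

```text
time_s: 14.9
eef_pos: [634.0, -142.0, 198.6]
orientation: [-0.049, 0.706, -0.049, -0.705]
wrist_force: [-0.1, 0.6, 0.6]
gripper_width: 0.992
```

Request:
{"op": "carry_out", "data": {"steps": [[[0,0,0],0,0.085],[[0,0,0],0,0.085],[[0,0,0],0,0.085]]}}

```text
time_s: 15.2
eef_pos: [633.5, -141.8, 198.0]
orientation: [-0.049, 0.705, -0.049, -0.705]
wrist_force: [0.1, -1.6, 0.5]
gripper_width: 0.995
```

```bash
python3 - <<'E'
from h import *
rep(); snap('15')
im=cv2.imread('pics/side15.png'); x0,y0=290,60; a=cv2.resize(im[y0:y0+120,x0:x0+120],None,fx=5,fy=5,interpolation=cv2.INTER_CUBIC)
cv2.imwrite('pics/z17.png',cv2.convertScaleAbs(a,alpha=1.4))
E
```

```text
15.2 [ 633.5 -141.8  198. ] -98.0 [ 0.1 -1.6  0.5] [-0.02  0.03  0.01] 0.995 q [-0.39  0.6   1.4   0.    1.14  1.32]
```

View pics/z17.png

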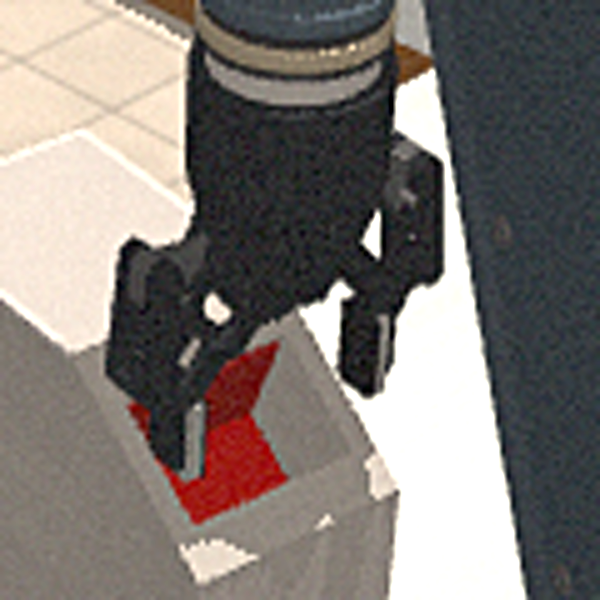

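Request:
{"op": "carry_out", "data": {"steps": [[[-0.005,0.001,0.045],0,0.085],[[0,0,0.045],0,0.0],[[-0.03,0,0.04],0,0.0],[[-0.04,0,0],0,0.0],[[-0.04,0,0],0,0.0]]}}

```text
time_s: 15.8
eef_pos: [518.2, -141.1, 329.7]
orientation: [-0.048, 0.707, -0.05, -0.704]
wrist_force: [-0.3, 0.1, -0.6]
gripper_width: 0.326
```

```bash
python3 - <<'E'
from h import *
rep(); snap('16')
im=cv2.imread('pics/side16.png'); x0,y0=290,90; a=cv2.resize(im[y0:y0+120,x0:x0+120],None,fx=5,fy=5,interpolation=cv2.INTER_CUBIC)
cv2.imwrite('pics/z18.png',cv2.convertScaleAbs(a,alpha=1.4))
E
```

```text
15.8 [ 518.2 -141.1  329.7] -97.9 [-0.3  0.1 -0.6] [-0.02 -0.04 -0.01] 0.326 q [-0.47  0.3   1.53 -0.    1.31  1.24]
```

View pics/z18.png

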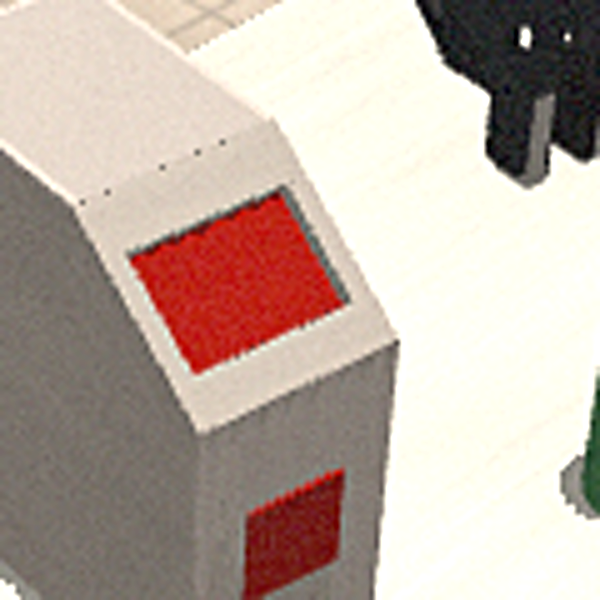

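View pics/top16.png

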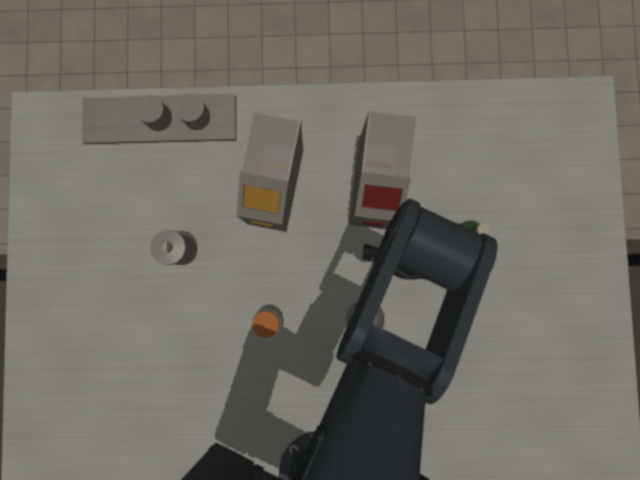

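Request:
{"op": "carry_out", "data": {"steps": [[[-0.04,0,0.02],0,0.0],[[-0.04,0,0],0,0.0],[[0,0,0],0,0.0],[[0,0,0],0,0.0],[[0,0,0],0,0.0]]}}

```text
time_s: 16.4
eef_pos: [439.8, -141.3, 348.2]
orientation: [-0.049, 0.706, -0.049, -0.705]
wrist_force: [-0.3, -0.9, 0.2]
gripper_width: -0.001
```

```bash
python3 - <<'E'
from h import *
rep(); snap('17')
for n in('top','side'):
  for t in('0','17'):
    im=cv2.imread(f'pics/{n}{t}.png')
    for c in('red','yellow'): print(n,t,c,[(a,np.round(ce,1).tolist()) for a,ce,k in blobs(im,c)][:3])
A=[cv2.resize(cv2.imread(f'pics/top{t}.png')[100:240,225:425],None,fx=2,fy=2,interpolation=cv2.INTER_CUBIC) for t in('0','17')]
B=cv2.resize(cv2.imread('pics/side17.png')[60:320,130:480],None,fx=1.15,fy=1.15)
T=np.hstack(A); B=cv2.copyMakeBorder(B,0,0,0,T.shape[1]-B.shape[1],0)
cv2.imwrite('pics/z19.png',cv2.convertScaleAbs(np.vstack([T,B]),alpha=1.5))
E
```

```text
16.4 [ 439.8 -141.3  348.2] -98.0 [-0.3 -0.9  0.2] [-0.04 -0.    0.05] -0.001 q [-0.55  0.17  1.66  0.    1.31  1.16]
top 0 red [(631.5, [381.4, 197.2]), (395.5, [202.4, 303.2])]
top 0 yellow [(631.5, [261.2, 198.6]), (443.5, [453.2, 302.8])]
top 17 red [(628.5, [381.2, 197.2])]
top 17 yellow [(614.5, [261.5, 198.8])]
side 0 red [(1035.5, [259.0, 361.9]), (794.0, [336.8, 146.1]), (289.5, [348.2, 196.6])]
side 0 yellow [(1209.0, [235.7, 206.5]), (440.0, [251.8, 260.9]), (221.0, [469.1, 193.2])]
side 17 red [(797.5, [336.8, 146.1]), (294.0, [348.0, 196.7])]
side 17 yellow [(1211.0, [235.7, 206.5]), (438.0, [251.7, 260.9])]
```

View pics/z19.png

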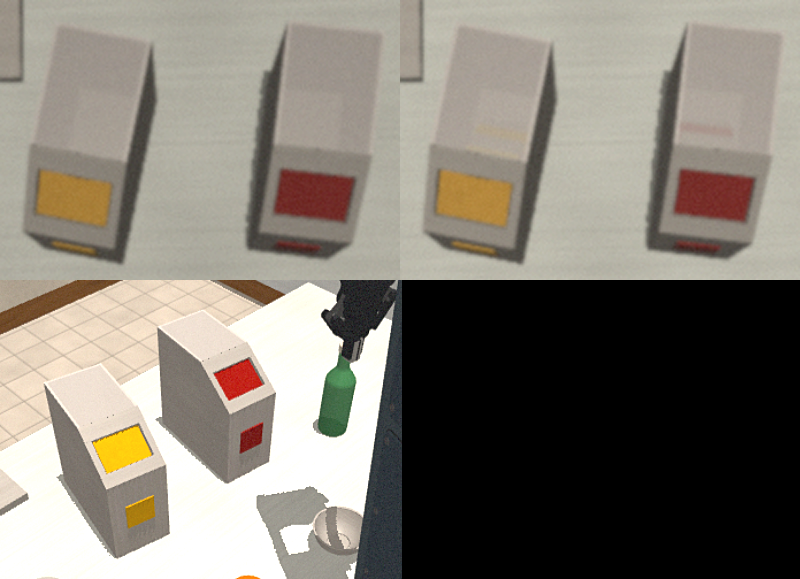

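Both tins show through the clear tops: a yellow band at about (500,132) and a red one at about (705,130) in the zoom. Both flaps are back at their starting pixels, and the bottle and bowl are standing. I'll hand in.

```bash
python3 -c "
from plant import ctrl
print(ctrl.sign_off())"
```

```text
the job is handed in; nothing more can be done
None
```

Both spice tins are in the bins of their own colour, and I handed the job in at about 16.5 s; the hand-in reports no verdict.

**What I did:** I gripped each tin across its 64 mm width and tipped it about 35° against the counter with a light grip. I then carried it to its bin and pushed it about 75 mm through the flap. When I let go, each tin slid the rest of the way in and the flap shut, so no second push was needed.

**Last checks:**
- **Flaps:** both flaps are back within 0.3 pixels of where they started, in both camera views.
- **Tins:** no tin is left on the counter, and the coloured band of each shows through the clear top of its own bin. I did not measure where the tins lie inside the bins. That each lies well below the 125 mm limit is inferred from the slide geometry.
- **Bystanders:** the bottle, canister, jar and bowl looked in place and were never approached closely. I judged this by eye, without measuring their final positions.
- **Robot:** the gripper was clear of everything, with wrist force under 1 N.
- **Disagreement:** camera estimates of the tin's foot and the mouth differed from my model by 2 to 5 mm, which the mouth clearance absorbed.

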